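Widen the bottle bay to its red marker

ROBOT

A 6-joint arm with a two-finger parallel gripper is mounted at the origin on the work surface; the furniture and walls round the work are solid. World frame = base frame: x ahead of the robot, y to its left, z up, the work surface at z = 0. Lengths are in mm, angles in degrees, forces in N, time in s.
With the tool pointing down it reaches from about 300 to 850 mm from the base axis. Payload 4.2 kg.
Tool frame: the origin (TCP) lies midway between the tips of the shut fingers; the grasp point (between the pads) lies 19 mm behind it (env.grasp_offset is the distance from the TCP to the grasp point, in mm); z points along the fingers, y is the line along which they close (so a half turn about z gives the same grasp; the last joint's range is limited). The gripper opens to 91 mm and grips with 3 to 60 N. Pads are 32 mm wide; open, the fingers measure 118 mm over their backs; the gripper's body (76 mm by 178 mm) begins 60 mm behind the grasp point.
Start: joints at [-72.536, 18.312, 89.639, -0, 72.044, -1.146], TCP at [183.497, -544.951, 213.976] pointing down, gripper open.
Joint ranges: [-177.97, 177.97], [-48.28, 115.42], [12.27, 149.76], [-77.06, 257.06], [2.81, 150.46], [-146.56, 146.56]. Speed limits (degrees/s): [147.25, 147.25, 180, 180, 180, 180].

INTERFACE

Orientations are given as [roll, pitch, yaw] about the fixed x, y, z axes, in that order (R = Rz(yaw) Ry(pitch) Rx(roll)).
In Python, from workcell import env, optics gives the robot as it stands. The module is installed in compiled form; this text tells all that it offers.
- The arm moves only by the tool send_rows, never from a script. Its argument "targets" is a list that holds one entry, the list of rows, each a list of 7 numbers: the turn, a rotation vector about the world's x, y, z scaled (see below), then the shift along the world's x, y, z scaled (see below), then the closure, from -1 (fully open) to 1 (shut). In form: [[[rx, ry, rz, x, y, z, gripper], ...]]. A call has 1 to 12 rows; each row shifts and turns the commanded pose from where the row before left it; what a row does not reach is not made up. The controller multiplies each number of a shift by 0.2 m and each number of a turn by pi/2 rad. A row lasts 1/10 s, in which the tool goes at most 50 mm and 8.59 degrees, less where a joint would pass 70% of its speed; a pose out of reach is approached as far as the arm can. A call with a number of a shift or a turn outside -1 to 1 is refused whole. A call with a gripper value outside its range is refused whole. The fingers move at their own pace and stop on an object; "grip_force" is the grip in N (left out, the last holds). Time passes only in rows, so rows that do not move let the fingers close. It gives the time, the measured TCP pose, the force, the opening and the grip force at its end, in the units of the state.
- env.state(): the state, without advancing time (a new reading comes with each control period).
- optics.grab_frame(name): name is "scene" or "top"; returns (picture, depth): 420x560x3 uint8, red, green, blue; 420x560 float32, mm along the optical axis (not along the pixel's ray), 0 where there is no reading.
- optics.camera_info(name): a dict with "camera_matrix" (3x3 intrinsics, pixels), "k1" (the pictures are not rectified: a ray, as slopes to the right and down, at radius r is drawn at 1 + k1 r^2 times it, then the intrinsics apply), "R" (3x3) and "t" (3): a world point X has camera coordinates R X + t. Camera axes: x right, y down, z forward; pixel columns grow to the right and rows downward; lengths in mm; the calibration is good to about 2 mm. A picture is of the moment at which its call begins. camera_info takes no time and is no camera call.
- env.job_done(): hands the job in; it is judged then, once.
Trained networks look in the newest picture that a camera, given by its name, has taken for a name from the list of things; names that differ only in an ending like _2 or _b are one class to them, and where a whole thing is asked for, a point or a joint stands for the part that bears it (a point fixed in the world has none). Each returns a list of dicts, best first, with "conf" (0 to 1); they miss things now and then, are a little off and sometimes report something else, mostly with a low value. They report only what shows in the picture. A call takes as long as a camera call.
- optics.silhouettes(camera, name): "mask" (420x560 bool, what is visible of it) and "at" ([column, row] in pixels, amid what is visible of it).
- optics.place_of(camera, name): "at" ([column, row] in pixels: a listed point, or the origin of a listed thing).
The state is a dict: "time_s": time; "qpos": joint angles; "qvel": joint speeds; "effort": joint torques, N m; "ee_pos": TCP position; "ee_rot": TCP orientation; "force": force on the tool from outside, world axes, zero at the start; "torque": the same for the moment, N m; "gripper_width": finger opening in mm; "gripper_force": force on a finger pad.
Only numpy, scipy, OpenCV 4.12 (cv2) and the standard library are available. Lean on these libraries where they do the work, as an engineer would, in place of code of your own. Each camera call takes 0.05 s, during which the arm holds its last target. There are 200 camera calls.

TASK

Widen the bottle bay: with the fingertips press down the red release paddle on the blue sliding jaw and, keeping it pressed, push the jaw back along its bar, away from the bottles, until its black pointer lines up with the red marker clip. Then let go so that the release springs up and the jaw locks there. Do not squeeze the jaw or force it back without the release, and leave the bottles and everything else standing where they are.

Things in the scene. Friction and masses are not known exactly. Their poses are not given: they have to be found in the camera images.
- bay: Fixed bottle bay: a grey deck, 360 x 180 mm, top 46 mm above the bench, on four legs over a black tray; on it an aluminium bar, 26 mm wide, top 74 mm above the bench. Origin: under the bar's centre line, bench level. x axis: along the bar, BACK (the way to push the jaw, away from the bottles); y: to the bottles' side; z up. End plate at x = -175 mm, 129 mm up. End blocks, 86 mm up.
- jaw (a joint): Travel of the blue jaw back along the bar (m), 0 to 0.145, along the bay's x axis; at value q its push face is at x = -50 mm + q in the bay's frame. Sliding friction 3 N. With the release up, a pawl stops it going back (+x), though it can be pushed forward (to the bottles) with about 6 N; with the release pressed it slides both ways. It stays where it is left.
- release (a joint): Angle of the red release paddle (rad): 0 to -0.05 when up (locked), 0.26 fully pressed (hard stop); the pawl is well clear from 0.08 on. Sprung: it rises when let go. Pressed 18 mm in front of the push face it takes about 4 N to start and 7 N to go fully down, sinking 8 mm there; nearer to the face it takes more.
- release_pad (a point): Middle of the top of the red paddle, 102 mm above the bench when up, 18 mm in front (-x of the bay) of the push face. The paddle is 36 mm long along the bar and 30 mm wide, lies over the bar, and runs from the push face towards the bay's -x; its free end tips down. Its pivot is 14 mm behind the push face, 96 mm above the bench.
- jaw_face (a point): Point on the push face of the blue jaw housing, on the bar's centre line, 125 mm up. The face is upright across the bar, 46 mm wide, 108 to 150 mm above the bench, directly behind (+x) the paddle: push it to the bay's +x with the fingertip that holds the paddle down. On the +y side the jaw has an upright plate, 48 to 136 mm up, reaching 115 mm out from the bar's centre line.
- jaw_pointer (a point): Tip of the jaw's black pointer, a 5 mm thick finger, 84 mm above the bench, 26 mm behind (+x) the push face and 47.5 mm to the bay's -y side of the bar's centre line.
- mark_top (a point): Top of the upright fin (5 mm thick) of the red marker clip, 76 mm above the bench, fixed on the deck 34 mm to the -y side of the bar's centre line; it has the bay's axes. The jaw is right when the pointer stands over this fin, that is, at the same x in the bay's frame. The pointer passes 5 mm above it.
- bottle_a: White reagent bottle with red screw cap, 57 mm wide, 107 mm high, standing loose on the deck next to the end plate (origin: centre of its base). To be left alone.
- bottle_b: White reagent bottle with red screw cap, 57 mm wide, 110 mm high, standing loose on the deck between bottle_a and the jaw plate, its centre about 80 mm to the +y side of the bar (origin: centre of its base). To be left alone.
- cup: Small white cup, 60 mm wide, 22 mm high, standing loose on the deck behind the jaw plate, at x about 130 mm in the bay's frame (origin: centre of its base). To be left alone.

How it is judged (in metres and radians):
On the way:
1. the red release is pressed down while the jaw is still where it was (value of joint release above 0.08 rad and distance of jaw_face from where it was at the start of the episode below 0.015 m), for 0.05 s.
At the end, for the whole second after the job is handed in: The jaw's pointer stands within 8 mm of the red marker fin along the bar, the release paddle is up again (under 0.05 rad), the jaw is at rest, and both bottles stand upright and, like the cup, within 12 mm of where they were (x of jaw_pointer in the frame of mark_top between -0.008 and 0.008 m and value of joint release below 0.05 rad and velocity of joint jaw between -0.01 and 0.01 m/s and angle between each of bottle_a, bottle_b's own z axis and vertical below 0.15 rad and distance of each of bottle_a, bottle_b, cup from where it was at the start of the episode below 0.012 m); the robot touches nothing.
It fails at once if the jaw is forced (over 30 N) while the release is not pressed (contact force between the fingers and jaw above 30 N and value of joint release below 0.03 rad).
It fails at once if the jaw is squeezed or forced (more than 60 N) (contact force between the fingers and jaw above 60 N).
It fails at once if a bottle is moved, lifted or tipped (distance of any of bottle_a, bottle_b from where it was at the start of the episode above 0.012 m or angle between any of bottle_a, bottle_b's own z axis and vertical above 0.25 rad).
It fails at once if the cup is moved (distance of cup from where it was at the start of the episode above 0.012 m).
It also fails if it takes over 32 s, if anything falls off the work surface, if the arm or the gripper's body presses on something with over 40 N, if the wrist force passes 120 N, or if a joint passes its speed limit or range.

## Working session

There is one attempt and no reset: what is moved stays moved. The work goes in short steps, Python scripts to look and compute and a tool call to move; the robot and the scene stay as the last step left them, time stands still between calls to the robot, and variables do not carry over. Pictures are saved under pics/ and viewed, at most 10 in all, crops included, and the job is handed in when it is done.

Besides the shell and the picture viewer there is one more tool, called by a JSON object that holds its "op" and its "data". send_rows: Moves the arm, as the interface text tells. Its arguments: {"type":"object","properties":{"targets":{"type":"array"},"grip_force":{"type":"number"}},"required":["targets"]}

```bash
mkdir -p pics; cat > h.py <<'E'
import numpy as np, cv2
from workcell import env, optics
def ray(cam,px):
    c=optics.camera_info(cam);K=np.array(c["camera_matrix"],float)
    d=np.array([(px[0]-K[0,2])/K[0,0],(px[1]-K[1,2])/K[1,1]]);s=d.copy()
    for _ in range(20): s=d/(1+c["k1"]*(s@s))
    R=np.array(c["R"],float);t=np.array(c["t"],float).ravel()
    return -R.T@t, R.T@np.array([s[0],s[1],1])
def atz(cam,px,z):
    o,v=ray(cam,px); return o+v*(z-o[2])/v[2]
def atdepth(cam,px,dep):
    o,v=ray(cam,px); return o+v*dep
E
python3 - <<'E'
from h import *
D={}
for cam in("scene","top"):
    p,d=optics.grab_frame(cam);D[cam]=d
    cv2.imwrite(f"pics/{cam}0.png",cv2.cvtColor(p,cv2.COLOR_RGB2BGR))
    o,_=ray(cam,(280,210));print(cam,o.round())
    for n,z in(("release_pad",102),("jaw_face",125),("jaw_pointer",84),("mark_top",76),("bay",0),("bottle_a",46),("bottle_b",46),("cup",46)):
        for r in optics.place_of(cam,n)[:2]:
            u,v=np.array(r["at"]).round().astype(int)
            dd=d[min(max(v,0),419),min(max(u,0),559)]
            print(n,round(r["conf"],2),np.round(r["at"],1),"z-plane",atz(cam,r["at"],z).round(1),"depth",atdepth(cam,r["at"],dd).round(1))
print(env.state())
E
```

```text
scene [ 635. -285.  743.]
release_pad 0.72 [361.4 208.3] z-plane [632.7 280.7 102. ] depth [632.5 327.8  48.6]
jaw_face 0.88 [269.  204.6] z-plane [482.1 234.4 125. ] depth [488.4 212.7 150.8]
jaw_pointer 0.59 [282.8 243.6] z-plane [515.5 190.9  84. ] depth [516.3 187.7  88.3]
mark_top 0.73 [344.  244.3] z-plane [614.3 217.8  76. ] depth [614.3 217.9  75.9]
bay 0.87 [287.4 250.9] z-plane [512.4 237.1   0. ] depth [520.3 203.5  47.8]
bottle_a 0.89 [250.5 197.7] z-plane [424.1 309.8  46. ] depth [434.6 280.   80.9]
bottle_a 0.83 [218.  196.5] z-plane [362.9 299.   46. ] depth [374.8 273.3  76.7]
bottle_b 0.89 [250.5 197.7] z-plane [424.1 309.8  46. ] depth [434.6 280.   80.9]
bottle_b 0.83 [218.  196.5] z-plane [362.9 299.   46. ] depth [374.8 273.3  76.7]
cup 0.57 [361.8 205.6] z-plane [632.4 336.9  46. ] depth [632.4 333.4  49.9]
top [324. 280. 915.]
release_pad 0.62 [312.2 234. ] z-plane [474.3 229.  102. ] depth [473.9 229.2 104.3]
jaw_face 0.58 [311.9 224.8] z-plane [485.9 230.9 125. ] depth [486.7 230.6 121.4]
jaw_pointer 0.64 [334.9 211.5] z-plane [518.9 186.7  84. ] depth [527.
[... 795 characters left out ...]
h [486.4 229.3 135.3]
{'time_s': 0.9, 'qpos': array([-7.25357828e+01,  1.83101969e+01,  8.96374359e+01,  1.25135032e-03,
        7.20427867e+01, -1.14562392e+00]), 'qvel': array([-0.03254106,  0.0405098 ,  0.02171199, -0.00339759,  0.00539704,
       -0.06654255]), 'effort': array([-1.22793474e-03, -4.12341249e+01, -2.32234830e+01,  7.27165653e-02,
        3.76545894e-02, -9.24408539e-06]), 'ee_pos': array([ 183.51577765, -544.9651774 ,  214.0036343 ]), 'ee_rot': array([ 1.79990398e+02, -9.98672337e-04,  1.86094555e+01]), 'force': array([-0.50225455, -0.18496802,  0.57400827]), 'torque': array([-0.02504775,  0.00404166,  0.01038241]), 'gripper_force': 0.0, 'gripper_width': 91.01454281599717}
```

View pics/scene0.png

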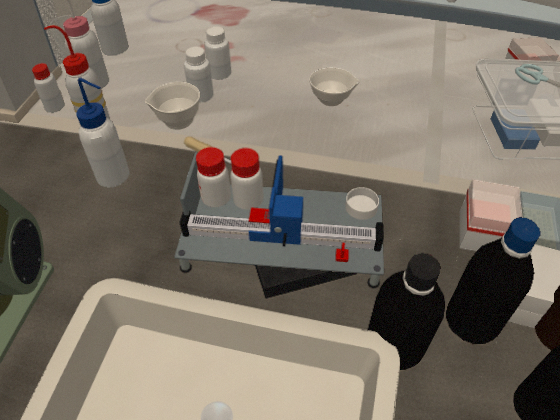

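View pics/top0.png

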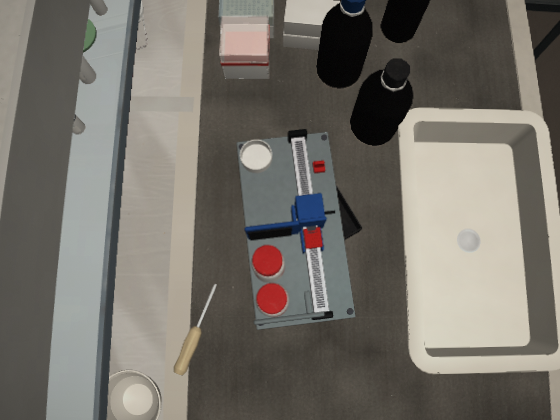

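```bash
python3 - <<'E'
from h import *
# colour-based: use depth pts of the pixels
from itertools import product
for cam in("scene","top"):
    p,d=optics.grab_frame(cam)
    h=cv2.cvtColor(p,cv2.COLOR_RGB2HSV)
    red=((h[...,0]<8)|(h[...,0]>172))&(h[...,1]>130)&(h[...,2]>70)
    n,l,s,c=cv2.connectedComponentsWithStats(red.astype(np.uint8))
    for i in range(1,n):
        if s[i,4]<8: continue
        vs,us=np.where(l==i); P=np.array([atdepth(cam,(u,v),d[v,u]) for u,v in zip(us,vs) if d[v,u]>0])
        print(cam,"red",c[i].round(1),s[i],np.median(P,0).round(1),P.min(0).round(),P.max(0).round())
    # bar/deck: grid of points, deck plane edges
    vs,us=np.where(d>0); P=np.array([atdepth(cam,(u,v),d[v,u]) for u,v in zip(us,vs)])
    for nm,z0,z1 in(("bar74",71,77),("deck",43,49)):
        m=(abs(P[:,2]-(z0+z1)/2)<3)&(P[:,0]>250)&(P[:,0]<750)&(P[:,1]>80)&(P[:,1]<450)
        if m.sum()>50: print(cam,nm,m.sum(),cv2.minAreaRect(P[m][:,:2].astype(np.float32)))
E
```

```text
scene red [72.4 57.5] [ 44  25  45  51 565] [-16.5 490.9 180.5] [-217.  471.   38.] [  7. 696. 266.]
scene red [511.8  53.4] [508  48  10  11  34] [959.9 943.4  65.3] [952. 921.  57.] [972. 967.  70.]
scene red [40.4 70.9] [ 32  63  18  17 223] [-152.4  526.7  118.4] [-227.  513.   60.] [-139.  632.  126.]
scene red [210.  161.1] [196 147  29  29 693] [363.4 286.7 152.4] [271. 272.   1.] [385. 476. 157.]
scene red [244.7 162.2] [230 148  29  30 703] [424.1 294.  155.9] [336. 280.   1.] [446. 447. 160.]
scene red [478.7 223.9] [467 191  37  45 178] [838.7 313.2  62. ] [825. 310.  53.] [891. 402.  68.]
scene red [258.6 215. ] [249 207  21  16 271] [465.4 226.2 103.8] [434. 209.  47.] [488. 264. 113.]
scene red [342.  253.8] [336 242  13  20 182] [613.6 208.1  56.8] [602. 200.  47.] [625. 235.  80.]Traceback (most recent call last):
  File "<stdin>", line 14, in <module>
  File "h.py", line 12, in atdepth
    o,v=ray(cam,px); return o+v*dep
        ~~~^^^^^^^^
  File "h.py", line 4, in ray
    c=optics.camera_info(cam);K=np.array(c["camera_matrix"],float)
ValueError: time passes only in moves, steps and waits
```

The pictures agree with the networks: in the top view the paddle is at (312,238), the jaw at (310,208) and the fin at (319,167). The scene camera's "release_pad" at (361,208) is really the cup, so I drop it. Next I need the bar's direction.

```bash
sed -i 's/^def ray/C={}\ndef ray/; s/c=optics.camera_info(cam);/c=C.setdefault(cam,None) or optics.camera_info(cam);C[cam]=c;/' h.py
python3 - <<'E'
from h import *
p,d=optics.grab_frame("top"); cv2.imwrite("pics/crop.png",cv2.cvtColor(cv2.resize(p[120:335,225:365],None,fx=2.7,fy=2.7,interpolation=cv2.INTER_CUBIC),cv2.COLOR_RGB2BGR))
for cam in("top","scene"):
    if cam=="scene": p,d=optics.grab_frame(cam)
    vs,us=np.mgrid[110:340,160:400].reshape(2,-1); k=d[vs,us]>0
    P=np.array([atdepth(cam,(u,v),d[v,u]) for u,v in zip(us[k],vs[k])])
    r=(P[:,0]>320)&(P[:,0]<720)&(P[:,1]>120)&(P[:,1]<400)
    for nm,z in(("deck",46),("bar",74)):
        m=r&(abs(P[:,2]-z)<2.5)
        if nm=="bar": m&=abs(P[:,1]-(229+.14*(P[:,0]-474)))<20
        Q=P[m][:,:2]; rect=cv2.minAreaRect(Q.astype(np.float32)); vx=cv2.fitLine(Q.astype(np.float32),cv2.DIST_HUBER,0,.01,.01).ravel()
        print(cam,nm,m.sum(),np.round(rect[0],1),np.round(rect[1],1),round(rect[2],2),"line",np.degrees(np.arctan2(vx[1],vx[0])).round(2),vx[2:].round(1))
    # black bottles / tall things
    m=(P[:,2]>150)
for n,z in(("mark_top",76),("release_pad",102)):
    for r in optics.place_of("scene",n)[:3]: print(n,r["conf"],r["at"],atz("scene",r["at"],z).round(1))
for e in((297,137),(321,314)): print("bar end",atz("top",e,74).round(1))
E
```

```text
top deck 9513 [515.  226.3] [381.2 253.6] 7.31 line 14.54 [513.7 267. ]
top bar 1512 [504.2 234. ] [327.  38.] 7.85 line 7.35 [497.4 233.1]
scene deck 7084 [498.1 259.7] [360.6 183. ] 7.5 line 11.15 [493.  207.3]
scene bar 1620 [502.2 230.4] [348.6  35.6] 7.03 line 7.66 [507.9 230. ]
mark_top 0.58 [342.4, 245.9] [612.2 214.   76. ]
release_pad 0.81 [256.8, 213.8] [461.4 229.1 102. ]
release_pad 0.63 [271.6, 205.6] [481.3 252.5 102. ]
bar end [665.5 254.4  74. ]
bar end [337.6 212.9  74. ]
```

View pics/crop.png

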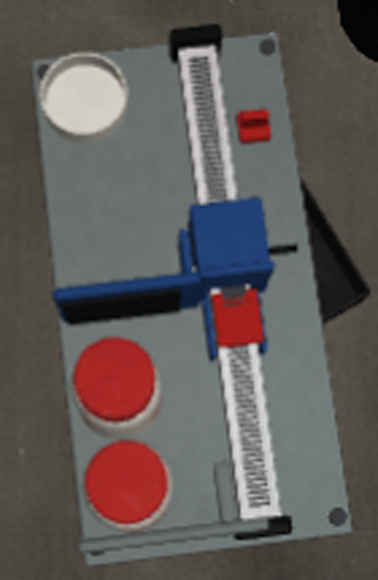

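The bay's yaw is about 7.5°, with the bar through roughly (508,231). The face is at x≈484.5 and the fin about 100 mm further back than the pointer. I'll move over there high up, with the fingers shut and turned so they close along the bar.

{"op": "send_rows", "data": {"targets": [[[0, 0, 0.04, 0.07, 0.2, 0.02, 1], [0, 0, 0.04, 0.07, 0.2, 0.02, 1], [0, 0, 0.04, 0.07, 0.2, 0.02, 1], [0, 0, 0.04, 0.07, 0.2, 0.02, 1], [0, 0, 0.04, 0.07, 0.2, 0.02, 1], [0, 0, 0.04, 0.07, 0.2, 0.02, 1], [0, 0, 0.04, 0.07, 0.2, 0.02, 1], [0, 0, 0.04, 0.07, 0.2, 0.02, 1], [0, 0, 0.04, 0.07, 0.2, 0.02, 1], [0, 0, 0.04, 0.07, 0.2, 0.02, 1], [0, 0, 0.04, 0.07, 0.2, 0.02, 1], [0, 0, 0.04, 0.07, 0.2, 0.02, 1]]], "grip_force": 20}}

```text
time_s: 2.35
ee_pos: [351.7, -63.3, 262.5]
ee_rot: [179.9, -0.0, 61.9]
force: [0.0, -0.3, 1.0]
gripper_width: 0.8
gripper_force: 0.0
```

{"op": "send_rows", "data": {"targets": [[[0, 0, 0.04, 0.057, 0.146, 0, 1], [0, 0, 0.04, 0.057, 0.146, 0, 1], [0, 0, 0.04, 0.057, 0.146, 0, 1], [0, 0, 0.04, 0.057, 0.146, 0, 1], [0, 0, 0.04, 0.057, 0.146, 0, 1], [0, 0, 0.04, 0.057, 0.146, 0, 1], [0, 0, 0.04, 0.057, 0.146, 0, 1], [0, 0, 0.04, 0.057, 0.146, 0, 1], [0, 0, 0.04, 0.057, 0.146, 0, 1], [0, 0, 0.037, 0.057, 0.146, 0, 1], [0, 0, 0, 0, 0, 0, 1], [0, 0, 0, 0, 0, 0, 1]]]}}

```text
time_s: 3.55
ee_pos: [465.3, 227.1, 261.6]
ee_rot: [-179.9, 0.0, 97.6]
force: [-1.6, 0.8, 1.0]
gripper_width: 0.6
gripper_force: 0.0
```

{"op": "send_rows", "data": {"targets": [[[0, 0, 0, 0, 0, -0.14, 1], [0, 0, 0, 0, 0, -0.14, 1], [0, 0, 0, 0, 0, -0.14, 1], [0, 0, 0, 0, 0, -0.14, 1], [0, 0, 0, 0, 0, -0.12, 1], [0, 0, 0, 0, 0, 0, 1], [0, 0, 0, 0, 0, 0, 1]]]}}

```text
time_s: 4.25
ee_pos: [465.6, 226.4, 126.7]
ee_rot: [180.0, 0.0, 97.5]
force: [-0.3, 0.7, 0.3]
gripper_width: 0.4
gripper_force: 0.0
```

```bash
python3 - <<'E'
from h import *
p,d=optics.grab_frame("scene"); cv2.imwrite("pics/s1.png",cv2.cvtColor(cv2.resize(p[100:290,170:400],None,fx=3,fy=3,interpolation=cv2.INTER_CUBIC),cv2.COLOR_RGB2BGR))
print(env.state()["ee_pos"],env.state()["force"])
E
```

```text
[466.17377008 226.7831612  127.34589355] [-0.57220902  0.03894679  1.04687816]
```

View pics/s1.png

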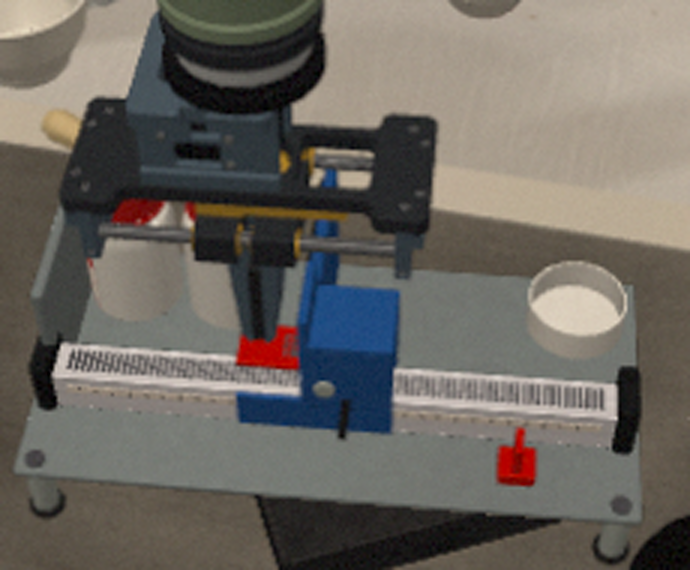

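The fingertips (about 16 mm wide at the tip) are over the paddle, at crop (262,338), with a gap before the blue face at crop x≈302. The plate and bottles are clear, so I lower gently.

{"op": "send_rows", "data": {"targets": [[[0, 0, 0, 0, 0, -0.05, 1], [0, 0, 0, 0, 0, -0.05, 1], [0, 0, 0, 0, 0, -0.01, 1], [0, 0, 0, 0, 0, -0.01, 1], [0, 0, 0, 0, 0, 0, 1]]]}}

```text
time_s: 4.8
ee_pos: [464.9, 226.8, 101.8]
ee_rot: [-179.9, 0.0, 97.5]
force: [-1.7, -0.7, 3.3]
gripper_width: 0.5
gripper_force: 1.3
```

{"op": "send_rows", "data": {"targets": [[[0, 0, 0, 0, 0, -0.005, 1], [0, 0, 0, 0, 0, -0.005, 1], [0, 0, 0, 0, 0, 0, 1]]]}}

```text
time_s: 5.1
ee_pos: [465.4, 227.0, 100.1]
ee_rot: [-180.0, 0.0, 97.5]
force: [-2.0, -1.0, 2.5]
gripper_width: 0.5
gripper_force: 1.6
```

{"op": "send_rows", "data": {"targets": [[[0, 0, 0, 0, 0, -0.005, 1], [0, 0, 0, 0, 0, -0.005, 1], [0, 0, 0, 0, 0, 0, 1]]]}}

```text
time_s: 5.4
ee_pos: [465.5, 227.1, 98.0]
ee_rot: [180.0, -0.0, 97.5]
force: [-1.8, -1.3, 3.4]
gripper_width: 0.9
gripper_force: 2.0
```

{"op": "send_rows", "data": {"targets": [[[0, 0, 0, 0, 0, -0.005, 1], [0, 0, 0, 0, 0, -0.005, 1], [0, 0, 0, 0, 0, 0, 1]]]}}

```text
time_s: 5.7
ee_pos: [465.6, 227.1, 95.9]
ee_rot: [180.0, -0.0, 97.5]
force: [-2.2, -2.1, 3.6]
gripper_width: 0.4
gripper_force: 2.3
```

{"op": "send_rows", "data": {"targets": [[[0, 0, 0, 0.01, 0.0013, 0.002, 1], [0, 0, 0, 0.01, 0.0013, 0.003, 1], [0, 0, 0, 0, 0, 0, 1]]]}}

```text
time_s: 6.0
ee_pos: [470.1, 227.7, 97.1]
ee_rot: [179.9, -0.0, 97.5]
force: [-1.2, -0.6, 4.1]
gripper_width: 0.6
gripper_force: 2.2
```

{"op": "send_rows", "data": {"targets": [[[0, 0, 0, 0.01, 0.0013, 0.002, 1], [0, 0, 0, 0.01, 0.0013, 0.002, 1], [0, 0, 0, 0, 0, 0, 1]]]}}

```text
time_s: 6.3
ee_pos: [474.0, 228.1, 97.8]
ee_rot: [180.0, -0.0, 97.5]
force: [-1.3, -1.4, 3.7]
gripper_width: 0.4
gripper_force: 2.0
```

```bash
python3 - <<'E'
from h import *
p,d=optics.grab_frame("scene"); cv2.imwrite("pics/s2.png",cv2.cvtColor(cv2.resize(p[150:270,200:360],None,fx=4.5,fy=4.5,interpolation=cv2.INTER_CUBIC),cv2.COLOR_RGB2BGR))
s=env.state();print(s["ee_pos"],s["force"])
E
```

```text
[474.01823511 228.15297412  97.84265292] [-1.25283662 -1.46470363  3.2020468 ]
```

View pics/s2.png

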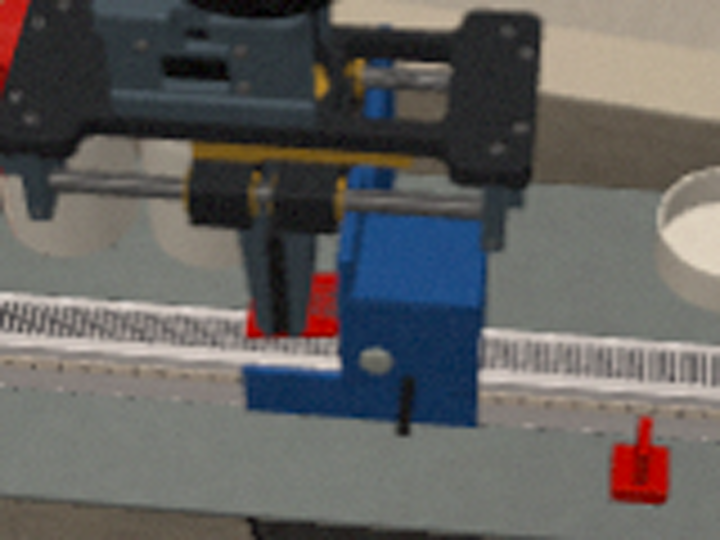

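The jaw has already slid back about 9 mm with the pressed paddle (pointer at crop (406,405)). The release is therefore free. I continue at this height.

{"op": "send_rows", "data": {"targets": [[[0, 0, 0, 0.02, 0.0026, 0, 1], [0, 0, 0, 0.02, 0.0026, 0, 1], [0, 0, 0, 0.02, 0.0026, 0, 1], [0, 0, 0, 0.02, 0.0026, 0, 1], [0, 0, 0, 0.02, 0.0026, 0, 1], [0, 0, 0, 0, 0, 0, 1]]]}}

```text
time_s: 6.95
ee_pos: [494.8, 230.9, 97.9]
ee_rot: [179.9, -0.0, 97.5]
force: [0.1, -1.5, 3.6]
gripper_width: 0.7
gripper_force: 1.9
```

{"op": "send_rows", "data": {"targets": [[[0, 0, 0, 0.02, 0.0026, 0, 1], [0, 0, 0, 0.02, 0.0026, 0, 1], [0, 0, 0, 0.02, 0.0026, 0, 1], [0, 0, 0, 0.02, 0.0026, 0, 1], [0, 0, 0, 0.02, 0.0026, 0, 1], [0, 0, 0, 0.02, 0.0026, 0, 1], [0, 0, 0, 0.02, 0.0026, 0, 1], [0, 0, 0, 0.02, 0.0026, 0, 1], [0, 0, 0, 0, 0, 0, 1]]]}}

```text
time_s: 7.85
ee_pos: [526.7, 235.0, 97.9]
ee_rot: [179.9, -0.0, 97.5]
force: [-1.0, -2.4, 3.6]
gripper_width: 0.3
gripper_force: 1.9
```

```bash
cat > look.py <<'E'
from h import *
import sys
p,d=optics.grab_frame("scene"); cv2.imwrite(sys.argv[1],cv2.cvtColor(cv2.resize(p[170:280,240:400],None,fx=4.5,fy=4.5,interpolation=cv2.INTER_CUBIC),cv2.COLOR_RGB2BGR))
u=np.array([.9914,.1305,0])
for n,z in(("jaw_pointer",84),("mark_top",76),("jaw_face",125)):
    for r in optics.place_of("scene",n)[:2]:
        P=atz("scene",r["at"],z); print(n,round(r["conf"],2),np.round(r["at"],1),P.round(1),"along",(P@u).round(1))
s=env.state();print(s["time_s"],s["ee_pos"],s["force"], "tcp along",s["ee_pos"]@u)
E
python3 look.py pics/s3.png
```

```text
jaw_pointer 0.94 [322.7 246.3] [580.9 200.   84. ] along 602.0
mark_top 0.57 [343.6 243.9] [613.6 218.5  76. ] along 636.8
jaw_face 0.9 [308.4 209.1] [547.7 239.2 125. ] along 574.2
8.05 [526.67679564 234.97948361  98.12243282] [ 0.80738353 -1.51340068  3.81557474] tcp along 552.8121978116883
```

View pics/s3.png

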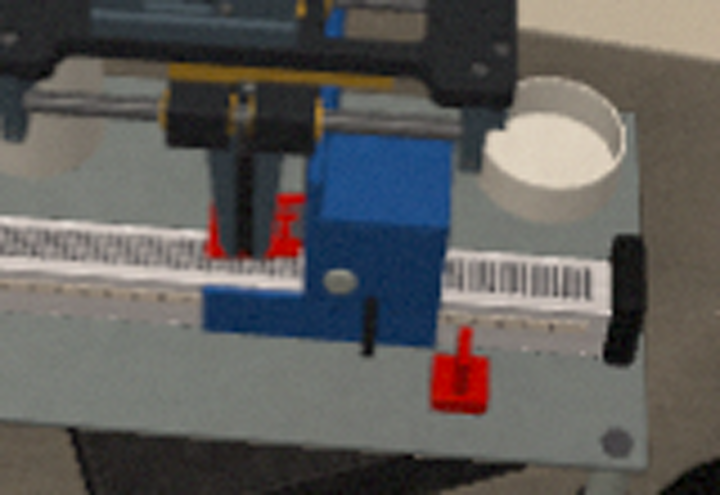

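Pressing drags the jaw one for one. The pointer (crop (368,320)) is about 35 mm short of the fin (crop (464,335)). I move 30 mm, then measure again.

{"op": "send_rows", "data": {"targets": [[[0, 0, 0, 0.02, 0.0026, 0, 1], [0, 0, 0, 0.02, 0.0026, 0, 1], [0, 0, 0, 0.02, 0.0026, 0, 1], [0, 0, 0, 0.02, 0.0026, 0, 1], [0, 0, 0, 0.02, 0.0026, 0, 1], [0, 0, 0, 0.02, 0.0026, 0, 1], [0, 0, 0, 0.02, 0.0026, 0, 1], [0, 0, 0, 0, 0, 0, 1], [0, 0, 0, 0, 0, 0, 1]]]}}

```text
time_s: 8.95
ee_pos: [554.7, 238.6, 98.0]
ee_rot: [179.9, -0.0, 97.5]
force: [1.1, -2.1, 3.5]
gripper_width: 0.3
gripper_force: 1.7
```

```bash
python3 look.py pics/s4.png; python3 - <<'E'
from h import *
p,d=optics.grab_frame("top"); u=np.array([.9914,.1305,0])
for n,z in(("jaw_pointer",84),("mark_top",76)):
    for r in optics.place_of("top",n)[:2]:
        P=atz("top",r["at"],z); print(n,round(r["conf"],2),np.round(r["at"],1),P.round(1),"along",(P@u).round(1))
E
```

```text
jaw_pointer 0.78 [336.  247.9] [602.8 201.6  84. ] along 624.0
mark_top 0.58 [343.4 244.9] [613.5 216.4  76. ] along 636.5
jaw_face 0.6 [325.5 209.2] [575.2 245.3 125. ] along 602.2
9.15 [554.55364168 238.70929218  98.19326525] [ 0.91771394 -1.92674853  3.77281036] tcp along 580.9360429896641
```

View pics/s4.png

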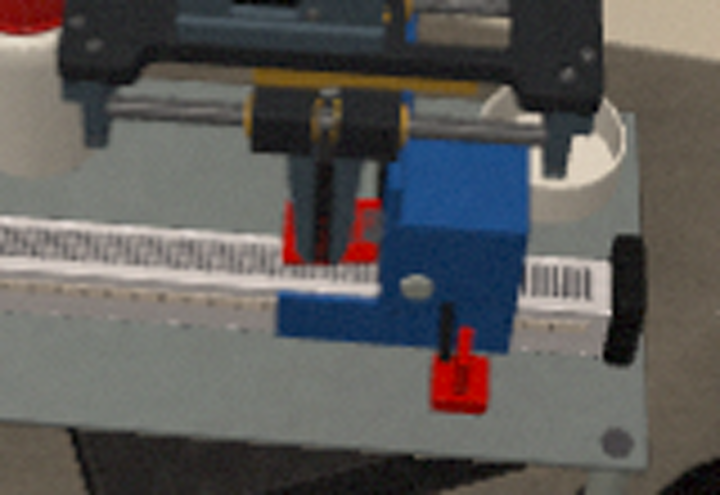

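The pointer (crop (446,330)) is about 7 mm short of the fin (crop (465,335)). The network's 12.5 mm disagrees with the picture and the travelled distance, so I go with about 7.

{"op": "send_rows", "data": {"targets": [[[0, 0, 0, 0.018, 0.0024, 0, 1], [0, 0, 0, 0.017, 0.0022, 0, 1], [0, 0, 0, 0, 0, 0, 1], [0, 0, 0, 0, 0, 0, 1]]]}}

```text
time_s: 9.7
ee_pos: [560.2, 239.6, 97.5]
ee_rot: [-180.0, -0.0, 97.5]
force: [-2.1, -0.7, 3.9]
gripper_width: 0.7
gripper_force: 2.0
```

```bash
python3 look.py pics/s5.png
```

```text
jaw_pointer 0.97 [340.4 253.9] [611.8 191.2  84. ] along 631.5
mark_top 0.55 [342.3 246. ] [612.1 213.7  76. ] along 634.7
jaw_face 0.55 [327.2 207.9] [577.4 248.7 125. ] along 604.9
9.9 [560.23566857 239.52376255  97.71252919] [-2.43689275 -0.69216308  3.05543524] tcp along 586.6754928363201
```

View pics/s5.png

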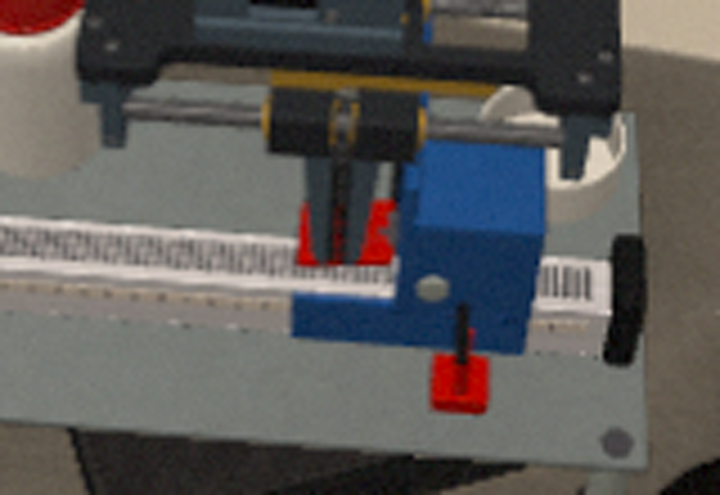

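The pointer now stands over the fin (crop x 461 against 465), within about 2 mm. I let go by lifting straight up.

{"op": "send_rows", "data": {"targets": [[[0, 0, 0, 0, 0, 0.02, 1], [0, 0, 0, 0, 0, 0.03, 1], [0, 0, 0, 0, 0, 0.1, 1], [0, 0, 0, 0, 0, 0.15, 1], [0, 0, 0, 0, 0, 0.15, 1], [0, 0, 0, 0, 0, 0.15, 1], [0, 0, 0, 0, 0, 0.15, 1], [0, 0, 0, 0, 0, 0, 1], [0, 0, 0, 0, 0, 0, 1]]]}}

```text
time_s: 10.8
ee_pos: [560.8, 239.5, 248.3]
ee_rot: [179.9, -0.0, 97.5]
force: [-0.1, 0.0, -0.6]
gripper_width: 0.3
gripper_force: 0.0
```

```bash
python3 look.py pics/s6.png
```

```text
jaw_pointer 0.78 [341.  247.1] [610.6 205.   84. ] along 632.1
mark_top 0.72 [343.8 244.7] [614.1 216.9  76. ] along 637.2
jaw_face 0.68 [328.4 212.4] [581.  239.5 125. ] along 607.3
11.0 [559.93040003 239.1454706  246.22732816] [-0.63906236  0.24291296  0.00984778] tcp along 586.3234825011268
```

View pics/s6.png

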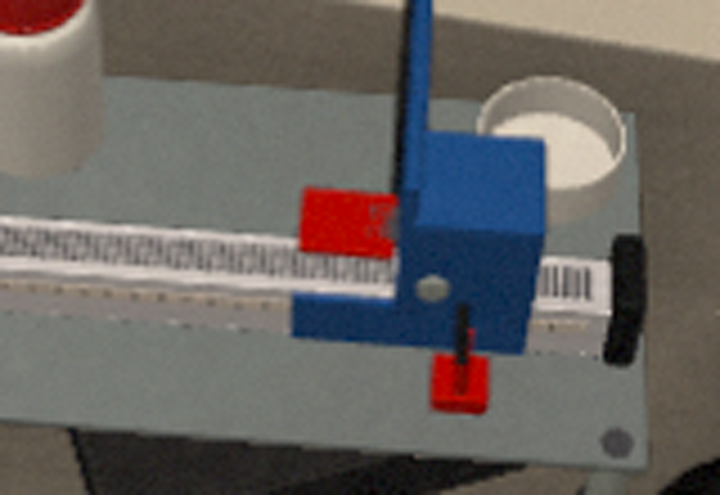

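The release is up (paddle at crop (348,222)) and the jaw is locked. The pointer (crop x 461) would sit at crop x 468 if exact, so it is about 3 mm short, inside the 8 mm tolerance. The cup and bottles stand untouched, so I hand in.

```bash
python3 -c "
from workcell import env
print(env.job_done())"
```

```text
the job is handed in; nothing more can be done
None
```

The job is handed in (no verdict came back): the jaw was pushed back with the release held down, its pointer is about 3 mm short of the marker fin (8 mm allowed), the paddle is up again, and the cup and the one bottle in the last picture look undisturbed.

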